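# Pack the travel tray on the computer desk

## Task

Pack the phone and computer kit for a trip into the pocketed tray on the desk: the mouse in the large oblong pocket, the memory stick in the narrow one, the square charger in the square one and the round earphone case in the round one, each lying flat and right way up on its pocket's floor, centred, not perched on a rim. Leave the look-alikes, the oblong charger and the roll of tape, where they lie.

Things in the scene. Friction and masses are not known exactly. Their poses are not given: they have to be found in the camera images.
- mouse: White computer mouse, 95 (x) x 58 (y) x 36 mm high, domed, with a black wheel near its +x end; its sides are upright up to 16 mm from the underside (6 mm rounded edges). Loose, 0.06 to 0.13 kg. Origin: centre of the underside, x along its length, z up.
- stick: Memory stick lying flat: black plastic body 62 x 26 x 16 mm (x from -40 to +22 mm) and a narrower steel plug, 18 mm long, 17 wide, 8 high, at its +x end (to x = +40 mm); 80 mm long in all. Loose, about 0.035 kg. Origin: underside, middle of the 80 mm length; x along its length, z up. The centre of mass lies about 4 mm to -x of the origin; grip the black body across y.
- puck: White round earphone case, a solid-topped disc of 54 mm diameter, 26 mm high, with a thin grey seam. Loose, about 0.06 kg. Origin: centre of the underside, z up.
- charger_square: White phone charger with a square body 44 x 44 x 30 mm high, lying with its two flat steel pins pointing up (16 mm more, 46 mm in all, near the centre). Loose, about 0.08 kg. Origin: centre of the underside, x and y square to its faces, z up.
- charger_long: Look-alike, to be left: white oblong charger 72 (x) x 44 (y) x 30 mm high, two flat pins pointing up to 46 mm. Loose, about 0.12 kg. Origin: centre of the underside, z up.
- tape_roll: Look-alike, to be left: white roll of tape lying flat, a ring of 56 mm outside diameter with a 34 mm hole through it, 24 mm high. Loose, about 0.05 kg. Origin: centre of the underside, z up.
- pocket_large: Large oblong pocket, inside 115 (x) x 78 (y) mm, for the mouse. Fixed black plate 124 (x) x 96 (y) x 3 mm, one of four placed 2 x 2, 130 mm apart in x, 104 in y, in any order, on a grey tray (276 x 220 mm, edge 9 mm high). A white rim 4 mm wide, 6 high bounds the pocket, centred. Origin: centre of the plate underside, 6 mm above the desk; pocket floor 3 mm, rim top 9 mm above the origin; z up.
- pocket_narrow: Narrow oblong pocket, inside 100 (x) x 46 (y) mm, for the memory stick. Fixed black plate 124 (x) x 96 (y) x 3 mm, one of four placed 2 x 2, 130 mm apart in x, 104 in y, in any order, on a grey tray (276 x 220 mm, edge 9 mm high). A white rim 4 mm wide, 6 high bounds the pocket, centred. Origin: centre of the plate underside, 6 mm above the desk; pocket floor 3 mm, rim top 9 mm above the origin; z up.
- pocket_square: Square pocket, inside 64 x 64 mm, for the square charger. Fixed black plate 124 (x) x 96 (y) x 3 mm, one of four placed 2 x 2, 130 mm apart in x, 104 in y, in any order, on a grey tray (276 x 220 mm, edge 9 mm high). A white rim 4 mm wide, 6 high bounds the pocket, centred. Origin: centre of the plate underside, 6 mm above the desk; pocket floor 3 mm, rim top 9 mm above the origin; z up.
- pocket_round: Round pocket, inside diameter 74 mm, for the earphone case. Fixed black plate 124 (x) x 96 (y) x 3 mm, one of four placed 2 x 2, 130 mm apart in x, 104 in y, in any order, on a grey tray (276 x 220 mm, edge 9 mm high). A white rim 4 mm wide, 6 high bounds the pocket, centred. Origin: centre of the plate underside, 6 mm above the desk; pocket floor 3 mm, rim top 9 mm above the origin; z up.
There are look-alikes about, which are no part of the job. There is more than one size of the stick; the job needs the smallest.

How it is judged:
By the outcome, as a careful person would: the job done as asked, in the order asked, and still so for the second after the job is handed in, with the robot touching nothing.
It also fails if it takes over 99 s, if anything falls off the work surface, if the arm or the gripper's body presses on something with over 40 N, if the wrist force passes 120 N, or if a joint passes its speed limit or range.

## Robot

A 6-joint arm with a two-finger parallel gripper is mounted at the origin on the work surface. World frame = base frame: x ahead of the robot, y to its left, z up, the work surface at z = 0. Lengths are in m, angles in rad, forces in N, time in s.
With the tool pointing down it reaches from about 0.375 to 0.9 m from the base axis. Payload 3.1 kg.
Tool frame: the origin (TCP) lies between the finger pads; the fingertips stand 22 mm ahead of it and the grasp point (between the pads) lies 3 mm ahead of it; z points along the fingers, y is the line along which they close (so a half turn about z gives the same grasp; the last joint's range is limited). The gripper opens to 87 mm and grips with 3 to 60 N. Pads are 19 mm wide; open, the fingers measure 117 mm over their backs; the gripper's body (75 mm by 190 mm) begins 51 mm behind the grasp point.
Start: joints at [-1.47, 0.527, 1.433, -0, 1.181, -0.178], TCP at [0.172, -0.601, 0.245] pointing down, gripper open.
Joint ranges: [-3.08, 3.08], [-0.75, 2.2], [0.22, 2.44], [-1.43, 4.57], [0, 2.65], [-2.85, 2.85]. Speed limits (rad/s): [2.79, 2.79, 3.14, 3.14, 3.14, 3.14].

## Interface

Orientations are given as a unit quaternion [x, y, z, w].
In Python, from rig import robot gives the robot as it stands.
- The arm moves only by the tool move_arm, never from a script. Its argument "series" is text: rows parted by semicolons, each of 6 numbers parted by spaces: the shift along the tool's x, y, z in mm, then the turn, a rotation vector about the tool's x, y, z in degrees. In form: dx dy dz ax ay az; .... A call has 1 to 8 rows; each row is the pose to reach, as a shift and turn from the pose commanded when the call began, along the tool's axes at that moment; what a row does not reach only later rows make up. A row lasts 1/12 s, in which the tool goes at most 41.7 mm and 7.16 degrees, less where a joint would pass 70% of its speed; a pose out of reach is approached as far as the arm can. A call with a gripper value outside its range is refused whole. "jaw" is the opening, from 0 (shut) to 1 (fully open), set as the call begins (left out, the last holds). The fingers move at their own pace and stop on an object; "newtons" is the grip in N (left out, the last holds). Time passes only in rows, so rows that repeat a pose let the fingers close. It gives the time, the measured TCP pose, the force, the opening and the grip force at its end, in the units of the state.
- robot.get_obs(): the state, without advancing time (a new reading comes with each control period).
- robot.camera(name): name is "side" or "top"; returns a dict with "img" (420x560x3 uint8, red, green, blue), "mtx" (3x3 intrinsics, pixels), "distortion" ([k1, k2, p1, p2, k3] as OpenCV has them; the pictures are not rectified), "world_to_cam" (4x4, takes a point from world to camera coordinates). Camera axes: x right, y down, z forward; pixel columns grow to the right and rows downward; lengths in m; the calibration is good to about 2 mm. A picture is of the moment at which its call begins. There is no depth.
- robot.hand_in(): hands the job in; it is judged then, once.
Trained networks look in a picture, given as the dict that the camera call returned (one of the last four; its "shot" number tells which), for a name from the list of things; names that differ only in an ending like _2 or _b are one class to them, and where a whole thing is asked for, a point or a joint stands for the part that bears it (a point fixed in the world has none). Each returns a list of dicts, best first, with "p" (0 to 1); they miss things now and then, are a little off and sometimes report something else, mostly with a low value. They report only what shows in the picture. A call takes as long as a camera call. They do not tell look-alikes from the thing itself.
- robot.search_frame(picture, thing): "xyz" ([x, y, z] in m, in world coordinates, good to about 4 mm: the middle of the surface that is visible of it).
- robot.tip_of(picture, thing): "xyz" ([x, y, z] in m, in world coordinates, good to about 4 mm: a listed point, or the origin of a listed thing).
The state is a dict: "time": time; "q": joint angles; "joint_velocities": joint speeds; "joint_torque": joint torques, N m; "position": TCP position; "tool_rot": TCP orientation; "ft_force": force on the tool from outside, world axes, zero at the start; "moment": the same for the moment, N m; "grip_width": finger opening in m; "grip_force": force on a finger pad.
Only numpy, scipy, OpenCV 4.12 (cv2) and the standard library are available. Lean on these libraries where they do the work, as an engineer would, in place of code of your own. Each camera call takes 0.05 s, during which the arm holds its last target. There are 200 camera calls.

## Working session

There is one attempt and no reset: what is moved stays moved. The work goes in short steps, Python scripts to look and compute and a tool call to move; the robot and the scene stay as the last step left them, time stands still between calls to the robot, and variables do not carry over. Pictures are saved under pics/ and viewed, at most 14 in all, crops included, and the job is handed in when it is done.

Besides the shell and the picture viewer there is one more tool, called after "Emit:" by a JSON object that holds its "fn" and its "kwargs". move_arm: Moves the arm, as the interface text tells. Its arguments: {"type":"object","properties":{"series":{"type":"string"},"jaw":{"type":"number"},"newtons":{"type":"number"}},"required":["series"]}

```bash
mkdir -p pics; cat > h.py <<'E'
import numpy as np, cv2
from rig import robot
from scipy.spatial.transform import Rotation as R
def shot(n,f=None):
    c=robot.camera(n)
    if f: cv2.imwrite('pics/'+f,c['img'][:,:,::-1])
    return c
def px2w(c,uv,z):
    p=cv2.undistortPoints(np.array(uv,float).reshape(-1,1,2),np.array(c['mtx']),np.array(c['distortion'])).reshape(-1,2)
    T=np.array(c['world_to_cam']);Rm=T[:3,:3];o=-Rm.T@T[:3,3]
    d=np.c_[p,np.ones(len(p))]@Rm
    return o+d*((z-o[2])/d[:,2])[:,None]
def w2px(c,X):
    T=np.array(c['world_to_cam'])
    return cv2.projectPoints(np.array(X,float).reshape(-1,1,3),cv2.Rodrigues(T[:3,:3])[0],T[:3,3],np.array(c['mtx']),np.array(c['distortion']))[0].reshape(-1,2)
E
python3 - <<'E'
from h import *
np.set_printoptions(precision=4,suppress=True)
for n in ('top','side'):
    c=shot(n,n+'1.png')
    T=np.array(c['world_to_cam']);print(n,-T[:3,:3].T@T[:3,3])
    for t in 'mouse stick puck charger_square charger_long tape_roll pocket_large pocket_narrow pocket_square pocket_round'.split():
        print(t,[(round(r['p'],2),np.round(r['xyz'],3).tolist(),w2px(c,r['xyz']).round().tolist()) for r in robot.tip_of(c,t)])
o=robot.get_obs();print(o['time'],o['position'],R.from_quat(o['tool_rot']).as_matrix())
E
```

```text
top [0.2189 0.0606 1.2505]
mouse [(0.62, [0.466, -0.382, 0.001], [[428.0, 207.0]])]
stick [(0.73, [0.426, 0.567, 0.006], [[112.0, 210.0]]), (0.7, [0.453, 0.387, -0.001], [[173.0, 204.0]])]
puck [(0.68, [0.493, -0.082, 0.008], [[329.0, 195.0]]), (0.59, [0.587, 0.274, 0.001], [[213.0, 162.0]])]
charger_square [(0.7, [0.391, 0.259, -0.004], [[214.0, 225.0]]), (0.57, [0.587, 0.279, -0.001], [[212.0, 162.0]]), (0.36, [0.61, 0.03, 0.008], [[292.0, 157.0]])]
charger_long [(0.6, [0.378, -0.272, -0.001], [[392.0, 235.0]])]
tape_roll [(0.46, [0.586, -0.251, 0.004], [[384.0, 167.0]])]
pocket_large [(0.69, [0.588, 0.276, -0.002], [[213.0, 162.0]]), (0.61, [0.612, 0.029, 0.01], [[293.0, 155.0]])]
pocket_narrow [(0.93, [0.479, 0.022, 0.006], [[294.0, 198.0]])]
pocket_square [(0.67, [0.62, -0.068, 0.005], [[324.0, 155.0]])]
pocket_round [(0.58, [0.49, -0.082, 0.006], [[329.0, 196.0]])]
side [0.2532 0.986  0.7154]
mouse [(0.59, [0.465, -0.381, -0.003], [[301.0, 141.0]])]
stick [(0.8, [0.269, 0.263, -0.001], [[337.0, 271.0]]), (0.77, [0.423, 0.567, 0.002], [[239.0, 373.0]]), (0.65, [0.454, 0.384, 0.0], [[249.0, 297.0]])]
puck [(0.92, [0.589, 0.277, 0.002], [[208.0, 256.0]])]
charger_square [(0.9, [0.388, 0.26, 0.002], [[289.0, 262.0]])]
charger_long [(0.81, [0.376, -0.275, 0.004], [[321.0, 156.0]]), (0.17, [0.582, -0.26, -0.003], [[262.0, 154.0]])]
tape_roll [(0.71, [0.583, -0.26, 0.001], [[262.0, 153.0]])]
pocket_large [(0.91, [0.61, 0.032, 0.003], [[230.0, 199.0]])]
pocket_narrow [(0.96, [0.482, 0.02, 0.003], [[272.0, 202.0]])]
pocket_square [(0.62, [0.624, -0.065, 0.004], [[234.0, 181.0]])]
pocket_round [(0.89, [0.492, -0.08, 0.01], [[276.0, 181.0]])]
1.1 [ 0.172  -0.6009  0.2446] [[ 0.9614  0.2751 -0.    ]
 [ 0.2751 -0.9614  0.    ]
 [-0.     -0.     -1.    ]]
```

View pics/top1.png

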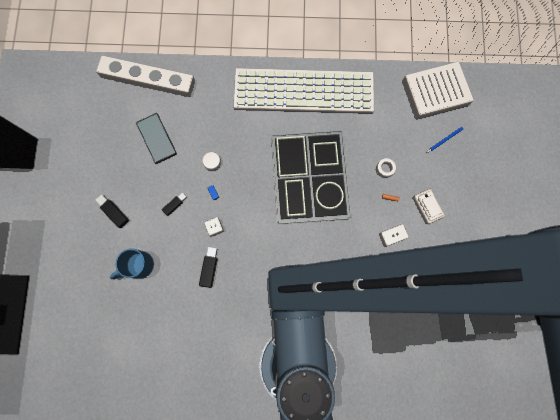

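View pics/side1.png

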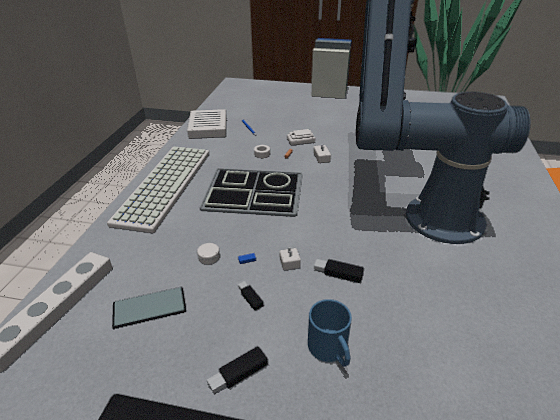

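Top: the tray is at px (310,177), with large upper left, square upper right, narrow lower left and round lower right. The mouse is at (429,206), the puck at (211,161) and the square charger at (214,226). There are three sticks, and the smallest is at (174,204). The long charger (394,235) and the tape (387,168) stay put. Next: zoom in for the yaws.

```bash
python3 - <<'E'
from h import *
c=cv2.imread('pics/top1.png');s=cv2.imread('pics/side1.png')
def crop(im,u,v,h=30): return cv2.resize(im[v-h:v+h,u-h:u+h],(260,260),interpolation=cv2.INTER_CUBIC)
m=np.vstack([np.hstack([crop(c,429,206),crop(c,174,204),crop(c,212,162)]),np.hstack([crop(s,300,137),crop(c,214,226),crop(c,311,177,48)])])
cv2.imwrite('pics/mos.png',m)
cam=shot('top');im=cam['img'];g=im.min(2).astype(int)
def obj(u,v,mask,z,r=22):
    w=mask[v-r:v+r,u-r:u+r].astype(np.uint8)
    n,l,st,ce=cv2.connectedComponentsWithStats(w,connectivity=8)
    k=1+np.argmax(st[1:,4]);ys,xs=np.where(l==k)
    W=px2w(cam,np.c_[xs+u-r,ys+v-r],z)[:,:2]
    rc=cv2.minAreaRect((W*1000).astype(np.float32))
    print((u,v),'mean',(W.mean(0)*1000).round(1),'rect',np.round(rc[0],1),np.round(rc[1],1),round(rc[2],1))
wh=g>150; dk=im.max(2)<60
obj(429,206,wh,.025);obj(211,161,wh,.026);obj(214,226,wh,.030);obj(174,204,dk,.014)
for u,v in((292,156),(326,153),(294,198),(329,195)): obj(u,v,g>110,.015,24)
E
```

```text
(429, 206) mean [ 466.7 -378.2] rect [ 465.8 -376.9] [128.7 137.3] 88.5
(211, 161) mean [584.9 278.7] rect [584.6 278.4] [137.5 131. ] 2.9
(214, 226) mean [386.8 257.3] rect [386.5 257.2] [129.3 126.8] 2.8
(174, 204) mean [443.4 387.2] rect [443.9 387. ] [28.2 58.3] 47.3
(292, 156) mean [614.9  52. ] rect [611.3  33. ] [149.5 145.2] 1.7
(326, 153) mean [636.4 -82.4] rect [624.1 -71.1] [151.5 145.4] 1.1
(294, 198) mean [474.7  45.8] rect [480.4  23.9] [144.  142.4] 1.7
(329, 195) mean [ 491.4 -104.6] rect [492.8 -81.3] [146.1 142.7] 1.0
```

View pics/mos.png

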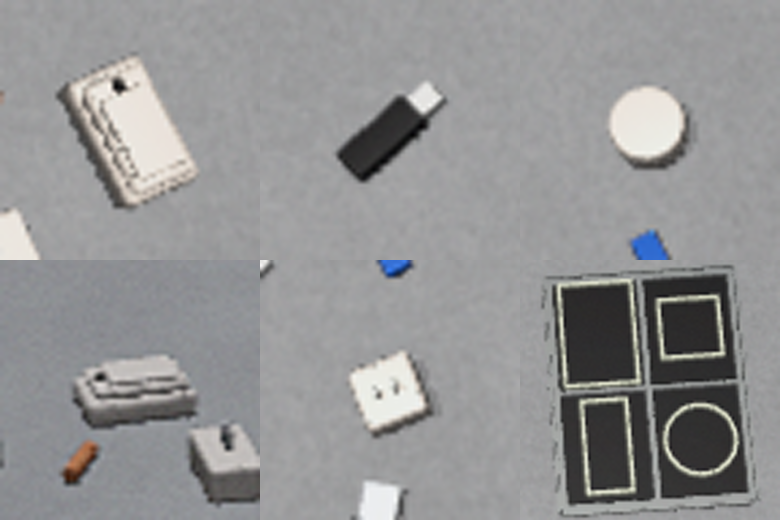

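The mosaic shows the mouse upright with its wheel near the upper end. The small stick lies flat with its plug up and right, and the square charger is tilted about 25°. The white threshold was too low, so I'll redo the measurement.

```bash
python3 - <<'E'
from h import *
cam=shot('top');im=cam['img'];g=im.min(2).astype(int);print('desk',np.median(g[180:230,240:265]))
def obj(u,v,mask,z,r=22):
    w=mask[v-r:v+r,u-r:u+r].astype(np.uint8)
    n,l,st,ce=cv2.connectedComponentsWithStats(w,connectivity=8)
    d=[abs(l-k).min() or np.hypot(*(ce[k]-r))-st[k,4]*.05 for k in range(1,n)]
    k=1+int(np.argmin([np.hypot(*(ce[k]-r))-min(st[k,4],80)*.2 for k in range(1,n)]));ys,xs=np.where(l==k)
    W=px2w(cam,np.c_[xs+u-r,ys+v-r],z)[:,:2]
    rc=cv2.minAreaRect((W*1000).astype(np.float32))
    print((u,v),len(xs),'mean',(W.mean(0)*1000).round(1),'rect',np.round(rc[0],1),np.round(rc[1],1),round(rc[2],1))
    return np.array(rc[0])
wh=g>190; dk=im.max(2)<70
obj(429,206,wh,.026);obj(211,161,wh,.026);obj(214,226,wh,.030);obj(174,204,dk,.016)
P=[obj(u,v,g>120,.015,19 if i else 24) for i,(u,v) in enumerate(((292,156),(326,153),(294,198),(329,195)))]
E
```

```text
desk 159.0
(429, 206) 328 mean [ 466.4 -384. ] rect [ 467.1 -381.8] [86.1 42.2] 25.7
(211, 161) 205 mean [586.5 277.5] rect [587.1 278. ] [47.3 45.3] 3.2
(214, 226) 182 mean [385.2 258.7] rect [385.4 258.9] [40.9 39.7] 24.6
(174, 204) 187 mean [443.2 386.5] rect [444.3 386. ] [28.3 60.1] 48.5
(292, 156) 844 mean [615.9  53.4] rect [611.3  33. ] [149.5 145.2] 1.7
(326, 153) 120 mean [620.3 -68.9] rect [620.6 -69.8] [72.4 71.7] 5.8
(294, 198) 167 mean [480.2  21.7] rect [481.4  20.4] [109.4  54.4] 5.7
(329, 195) 129 mean [490.1 -81.4] rect [490.8 -83.6] [79.8 81.3] 1.7
```

```bash
cat > d.py <<'E'
# usage: d.py "x y z th" ... (mm, deg) ; deltas in tool axes from the present pose
import sys; from h import *
o=robot.get_obs();M=R.from_quat(o['tool_rot']).as_matrix();p=np.array(o['position'])*1000
print('t',round(o['time'],1),'p',p.round(1),'th',round(np.degrees(np.arctan2(M[1,0],M[0,0])),1),'w',round(o['grip_width']*1000,1),'F',round(float(np.max(o['grip_force'])),1))
for a in sys.argv[1:]:
    x,y,z,t=map(float,a.split());d=M.T@(np.array([x,y,z])-p);t=np.radians(t)
    r=np.degrees((R.from_matrix(M).inv()*R.from_matrix([[np.cos(t),np.sin(t),0],[np.sin(t),-np.cos(t),0],[0,0,-1]])).as_rotvec())
    print(a,'->',d.round(1),r.round(1))
E
```

Emit:
{"fn": "move_arm", "kwargs": {"series": "343 -130 125 0 0 -9.7;343 -130 125 0 0 -9.7;343 -130 125 0 0 -9.7;343 -130 125 0 0 -9.7;343 -130 125 0 0 -9.7;343 -130 125 0 0 -9.7;343 -130 125 0 0 -9.7;343 -130 125 0 0 -9.7", "jaw": 1, "newtons": 20}}

```text
time: 1.87
position: [0.4263, -0.411, 0.1366]
tool_rot: [0.975, 0.222, 0.0, 0.0]
ft_force: [-0.4, -0.7, -0.5]
grip_width: 0.0868
grip_force: 0.0
```

```bash
python3 d.py "466 -381.5 120 25.7" "466 -381.5 30 25.7"
```

```text
t 1.9 p [ 426.3 -411.   136.6] th 25.7 w 86.8 F 0.0
466 -381.5 120 25.7 -> [48.6 -9.4 16.6] [ 0. -0. -0.]
466 -381.5 30 25.7 -> [ 48.6  -9.5 106.6] [ 0. -0. -0.]
```

Emit:
{"fn": "move_arm", "kwargs": {"series": "48.6 -9.4 16.6 0 0 0;48.6 -9.4 16.6 0 0 0;48.6 -9.4 50 0 0 0;48.6 -9.4 80 0 0 0;48.6 -9.4 100 0 0 0;48.6 -9.4 106.6 0 0 0;48.6 -9.4 106.6 0 0 0"}}

```text
time: 2.45
position: [0.4637, -0.382, 0.0287]
tool_rot: [0.975, 0.222, -0.001, -0.002]
ft_force: [0.6, -0.1, -0.0]
grip_width: 0.0867
grip_force: 0.0
```

Emit:
{"fn": "move_arm", "kwargs": {"series": "0 0 0 0 0 0;0 0 0 0 0 0;0 0 0 0 0 0;0 0 0 0 0 0;0 0 0 0 0 0;0 0 0 0 0 0;0 0 0 0 0 0;0 0 0 0 0 0", "jaw": 0}}

```text
time: 3.12
position: [0.4649, -0.383, 0.0313]
tool_rot: [0.975, 0.222, 0.0, 0.001]
ft_force: [-0.2, 0.8, 4.6]
grip_width: 0.0578
grip_force: 20.0
```

Emit:
{"fn": "move_arm", "kwargs": {"series": "0 0 -15 0 0 0;0 0 -30 0 0 0;0 0 -60 0 0 0;0 0 -80 0 0 0;0 0 -80 0 0 0"}}

```text
time: 3.53
position: [0.4665, -0.3846, 0.1143]
tool_rot: [0.975, 0.222, 0.002, 0.004]
ft_force: [-0.6, 0.2, -0.8]
grip_width: 0.0575
grip_force: 20.0
```

```bash
python3 d.py "610.1 33.9 110 5.6"; python3 -c "
from h import *
c=shot('side','m.png');shot('top','m2.png')"
```

```text
t 3.5 p [ 466.5 -384.6  114.3] th 25.7 w 57.5 F 20.0
610.1 33.9 110 5.6 -> [ 310.8 -314.9    2.5] [ 0.4 -0.2 20.1]
```

View pics/m.png

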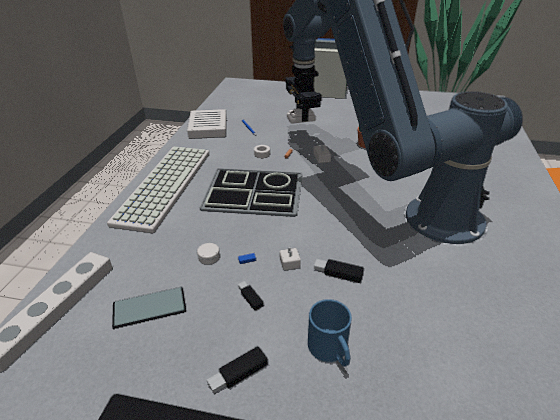

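The mouse is held, about px (301,115). Carrying it to the large pocket.

Emit:
{"fn": "move_arm", "kwargs": {"series": "35 -36 0 0 0 4;85 -86 0 0 0 10;140 -142 0 0 0 15;168 -170 0 0 0 20;196 -198 0 0 0 20.1;224 -227 0 0 0 20.1;252 -255 0 0 0 20.1;280 -284 0 0 0 20.1"}}

```text
time: 4.3
position: [0.5719, -0.065, 0.1085]
tool_rot: [0.999, 0.049, -0.002, -0.001]
ft_force: [0.8, -0.8, -0.5]
grip_width: 0.0578
grip_force: 20.0
```

Emit:
{"fn": "move_arm", "kwargs": {"series": "0 0 0 0 0 0;0 0 0 0 0 0;0 0 0 0 0 0"}}

```text
time: 4.55
position: [0.5719, -0.0669, 0.109]
tool_rot: [0.999, 0.049, -0.001, -0.0]
ft_force: [-0.3, -1.3, -0.4]
grip_width: 0.0576
grip_force: 20.0
```

```bash
python3 d.py "610.1 33.9 90 5.6" "610.1 33.9 40 5.6"
```

```text
t 4.5 p [571.9 -66.9 109. ] th 5.6 w 57.6 F 20.0
610.1 33.9 90 5.6 -> [ 48.  -96.5  18.9] [-0.   0.2  0. ]
610.1 33.9 40 5.6 -> [ 48.1 -96.5  68.9] [-0.   0.2  0. ]
```

Emit:
{"fn": "move_arm", "kwargs": {"series": "16 -32 6 0 0 0;32 -64 12 0 0 0;44 -88 18 0 0 0;48 -96.5 19 0 0 0;48 -96.5 19 0 0 0;48 -96.5 40 0 0 0;48 -96.5 55 0 0 0;48 -96.5 55 0 0 0"}}

```text
time: 5.22
position: [0.6085, 0.031, 0.0527]
tool_rot: [0.999, 0.047, -0.003, -0.0]
ft_force: [-1.0, 0.6, -0.1]
grip_width: 0.058
grip_force: 20.0
```

```bash
python3 d.py "610.1 33.9 40 5.6"; python3 - <<'E'
from h import *
c=shot('side'); s=c['img'][110:250,170:350,::-1]; t=shot('top')['img'][110:250,220:400,::-1]
cv2.imwrite('pics/pl1.png',np.vstack([cv2.resize(a,None,fx=2.1,fy=2.1,interpolation=2) for a in (s,t)]))
E
```

```text
t 5.2 p [608.5  31.   52.7] th 5.4 w 58.0 F 20.0
610.1 33.9 40 5.6 -> [ 2.  -2.7 12.7] [-0.   0.4 -0.2]
```

View pics/pl1.png

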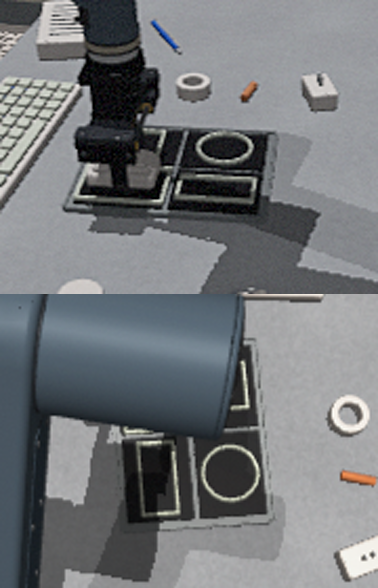

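The mouse is over the large pocket. Lowering and releasing.

Emit:
{"fn": "move_arm", "kwargs": {"series": "0 0 5 0 0 0;0 0 10 0 0 0;0 0 13 0 0 0;0 0 13 0 0 0;0 0 13 0 0 0;0 0 13 0 0 0"}}

```text
time: 5.82
position: [0.6114, 0.0334, 0.0426]
tool_rot: [0.999, 0.049, 0.0, 0.0]
ft_force: [-0.8, 0.4, -1.3]
grip_width: 0.0578
grip_force: 20.0
```

```bash
python3 d.py "610.1 33.9 40 5.6"; python3 -c "
from h import *
print(robot.get_obs()['ft_force'])"
```

```text
t 5.8 p [611.4  33.4  42.6] th 5.6 w 57.8 F 20.0
610.1 33.9 40 5.6 -> [-1.3 -0.6  2.6] [ 0. -0. -0.]
[-0.7979822   0.36588983 -1.27596158]
```

Emit:
{"fn": "move_arm", "kwargs": {"series": "0 0 2 0 0 0;0 0 2 0 0 0;0 0 2 0 0 0"}}

```text
time: 6.07
position: [0.6113, 0.0335, 0.0404]
tool_rot: [0.999, 0.049, 0.0, 0.0]
ft_force: [0.1, 0.2, -1.7]
grip_width: 0.0575
grip_force: 20.0
```

Emit:
{"fn": "move_arm", "kwargs": {"series": "0 0 0 0 0 0;0 0 0 0 0 0;0 0 0 0 0 0;0 0 0 0 0 0;0 0 -10 0 0 0;0 0 -40 0 0 0;0 0 -75 0 0 0;0 0 -80 0 0 0", "jaw": 0.85}}

```text
time: 6.73
position: [0.6149, 0.033, 0.1264]
tool_rot: [0.999, 0.049, 0.005, 0.001]
ft_force: [2.1, 0.2, 0.6]
grip_width: 0.0738
grip_force: 0.0
```

```bash
python3 d.py "447.7 383 120 95"
```

```text
t 6.7 p [614.9  33.  126.4] th 5.6 w 73.8 F 0.0
447.7 383 120 95 -> [-132.5 -364.6    4.2] [  0.6  -0.4 -89.4]
```

Emit:
{"fn": "move_arm", "kwargs": {"series": "-131 -364 0 0 0 -89;-131 -364 0 0 0 -89;-131 -364 0 0 0 -89;-131 -364 0 0 0 -89;-131 -364 0 0 0 -89;-131 -364 0 0 0 -89;-131 -364 0 0 0 -89;-131 -364 0 0 0 -89"}}

```text
time: 7.4
position: [0.4674, 0.3362, 0.121]
tool_rot: [0.852, 0.524, 0.0, 0.0]
ft_force: [0.8, 0.3, -0.3]
grip_width: 0.0739
grip_force: 0.0
```

```bash
python3 d.py "447.7 383 110 138.5"; python3 - <<'E'
from h import *
c=shot('top'); s=c['img'][90:250,220:400,::-1]
cv2.imwrite('pics/pl2.png',cv2.resize(s,None,fx=3,fy=3,interpolation=2))
E
```

```text
t 7.4 p [467.4 336.2 121. ] th 63.2 w 73.9 F 0.0
447.7 383 110 138.5 -> [ 32.8 -38.7  11. ] [  0.   -0.  -75.3]
```

View pics/pl2.png

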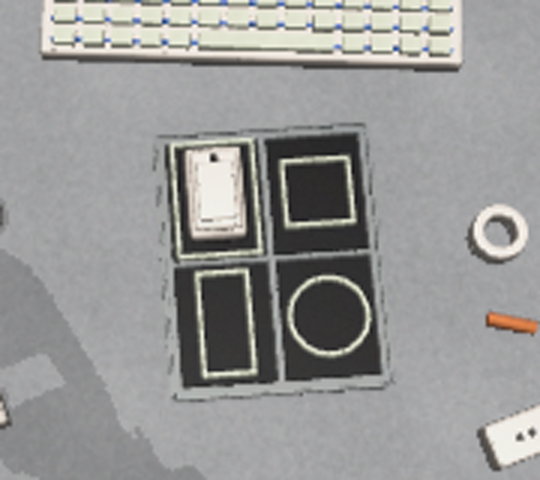

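The mouse sits in the large pocket (crop px 215,192; pocket centre 216,200). Allowing for the height parallax, it is centred. On to the stick.

Emit:
{"fn": "move_arm", "kwargs": {"series": "33 -39 0 0 0 -75;33 -39 0 0 0 -75;33 -39 0 0 0 -75;33 -39 0 0 0 -75;33 -39 0 0 0 -75;33 -39 0 0 0 -75;33 -39 0 0 0 -75;33 -39 0 0 0 -75"}}

```text
time: 8.12
position: [0.4489, 0.3816, 0.1209]
tool_rot: [0.496, 0.868, 0.0, 0.0]
ft_force: [-0.5, 0.1, 0.2]
grip_width: 0.0741
grip_force: 0.0
```

Emit:
{"fn": "move_arm", "kwargs": {"series": "0 0 0 0 0 -7;0 0 0 0 0 -14;0 0 0 0 0 -18;0 0 0 0 0 -18;0 0 0 0 0 -18;0 0 0 0 0 -18"}}

```text
time: 8.62
position: [0.4489, 0.3816, 0.1207]
tool_rot: [0.358, 0.934, 0.0, 0.0]
ft_force: [0.1, 0.4, -0.4]
grip_width: 0.0739
grip_force: 0.0
```

```bash
python3 d.py "447.7 383 30 138.5"
```

```text
t 8.6 p [448.9 381.6 120.7] th 138.1 w 73.9 F 0.0
447.7 383 30 138.5 -> [ 1.9  0.2 90.7] [ 0.   0.  -0.4]
```

Emit:
{"fn": "move_arm", "kwargs": {"series": "2 0 30 0 0 0;2 0 60 0 0 0;2 0 80 0 0 0;2 0 90 0 0 0;2 0 91 0 0 0;2 0 91 0 0 0;2 0 91 0 0 0"}}

```text
time: 9.2
position: [0.4482, 0.3835, 0.0305]
tool_rot: [0.357, 0.934, 0.001, 0.001]
ft_force: [-0.2, 0.2, -0.1]
grip_width: 0.074
grip_force: 0.0
```

Emit:
{"fn": "move_arm", "kwargs": {"series": "0 0 0 0 0 0;0 0 0 0 0 0;0 0 0 0 0 0;0 0 0 0 0 0;0 0 0 0 0 0;0 0 0 0 0 0;0 0 0 0 0 0;0 0 0 0 0 0", "jaw": 0, "newtons": 15}}

```text
time: 9.87
position: [0.4474, 0.3831, 0.0295]
tool_rot: [0.357, 0.934, 0.0, 0.0]
ft_force: [-0.0, 0.7, 0.5]
grip_width: 0.0287
grip_force: 0.1
```

Emit:
{"fn": "move_arm", "kwargs": {"series": "0 0 0 0 0 0;0 0 -10 0 0 0;0 0 -30 0 0 0;0 0 -60 0 0 0;0 0 -80 0 0 0;0 0 -80 0 0 0;0 0 -80 0 0 0"}}

```text
time: 10.45
position: [0.448, 0.3835, 0.1111]
tool_rot: [0.357, 0.934, 0.001, 0.001]
ft_force: [-0.2, -0.5, 0.0]
grip_width: 0.0257
grip_force: 14.9
```

```bash
python3 d.py "480.7 21.2 110 185.6"; python3 - <<'E'
from h import *
c=shot('side'); s=c['img'][180:330,190:370,::-1]; t=shot('top')['img'][130:280,120:300,::-1]
cv2.imwrite('pics/pl3.png',np.hstack([cv2.resize(a,None,fx=2.2,fy=2.2,interpolation=2) for a in (s,t)]))
E
```

```text
t 10.4 p [448.  383.5 111.1] th 138.2 w 25.7 F 14.9
480.7 21.2 110 185.6 -> [-266.  -248.1    0.6] [  0.1   0.1 -47.4]
```

View pics/pl3.png

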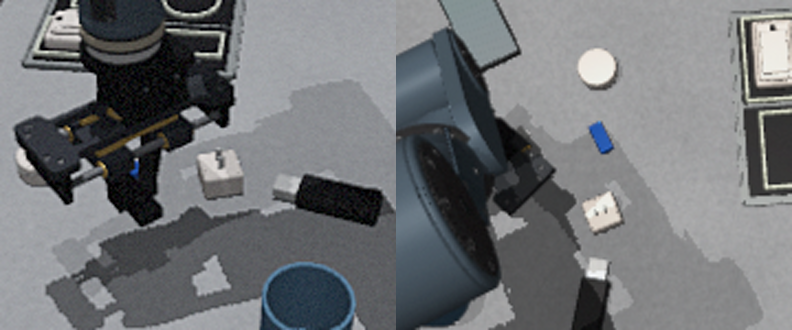

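The stick is held (26 mm opening). Carrying it to the narrow pocket.

Emit:
{"fn": "move_arm", "kwargs": {"series": "-14 -13 0 0 0 -4;-42 -40 0 0 0 -10;-72 -68 0 0 0 -17;-101 -96 0 0 0 -24;-130 -124 0 0 0 -31;-159 -151 0 0 0 -38;-188 -179 0 0 0 -45;-215 -205 0 0 0 -47.4"}}

```text
time: 11.22
position: [0.4687, 0.098, 0.1082]
tool_rot: [-0.051, 0.999, 0.0, -0.002]
ft_force: [1.5, 0.8, -1.0]
grip_width: 0.026
grip_force: 14.9
```

Emit:
{"fn": "move_arm", "kwargs": {"series": "0 0 0 0 0 0;0 0 0 0 0 0;0 0 0 0 0 0"}}

```text
time: 11.47
position: [0.4691, 0.0992, 0.1085]
tool_rot: [-0.047, 0.999, 0.0, -0.001]
ft_force: [0.5, -0.1, 0.2]
grip_width: 0.0258
grip_force: 14.9
```

```bash
python3 d.py "477.2 20.9 50 185.6" "477.2 20.9 40 185.6"
```

```text
t 11.5 p [469.1  99.2 108.5] th -174.6 w 25.8 F 14.9
477.2 20.9 50 185.6 -> [ -0.9 -78.7  58.5] [ 0.  -0.1 -0.2]
477.2 20.9 40 185.6 -> [ -0.9 -78.7  68.5] [ 0.  -0.1 -0.2]
```

Emit:
{"fn": "move_arm", "kwargs": {"series": "0 -20 0 0 0 0;0 -45 0 0 0 0;-1 -68 10 0 0 0;-1 -78.7 30 0 0 0;-1 -78.7 48 0 0 0;-1 -78.7 56 0 0 0;-1 -78.7 56 0 0 0;-1 -78.7 56 0 0 0"}}

```text
time: 12.13
position: [0.4778, 0.0225, 0.0531]
tool_rot: [-0.049, 0.999, 0.0, -0.001]
ft_force: [0.5, 0.0, -0.2]
grip_width: 0.0256
grip_force: 14.9
```

Emit:
{"fn": "move_arm", "kwargs": {"series": "0 0 4 0 0 0;0 0 8 0 0 0;0 0 10 0 0 0;0 0 11 0 0 0;0 0 11 0 0 0;0 0 11 0 0 0"}}

```text
time: 12.63
position: [0.4786, 0.021, 0.0426]
tool_rot: [-0.048, 0.999, -0.0, 0.0]
ft_force: [0.2, -0.1, -0.4]
grip_width: 0.026
grip_force: 14.9
```

```bash
python3 d.py "477.2 20.9 40 185.6"; python3 - <<'E'
from h import *
print(robot.get_obs()['ft_force'])
c=shot('side'); s=c['img'][130:240,190:320,::-1]; t=shot('top')['img'][120:230,250:380,::-1]
cv2.imwrite('pics/pl4.png',np.hstack([cv2.resize(a,None,fx=3,fy=3,interpolation=2) for a in (s,t)]))
E
```

```text
t 12.6 p [478.6  21.   42.6] th -174.5 w 26.0 F 14.9
477.2 20.9 40 185.6 -> [1.4 0.1 2.6] [-0.   0.  -0.1]
[ 0.16488656 -0.0825527  -0.43872345]
```

View pics/pl4.png

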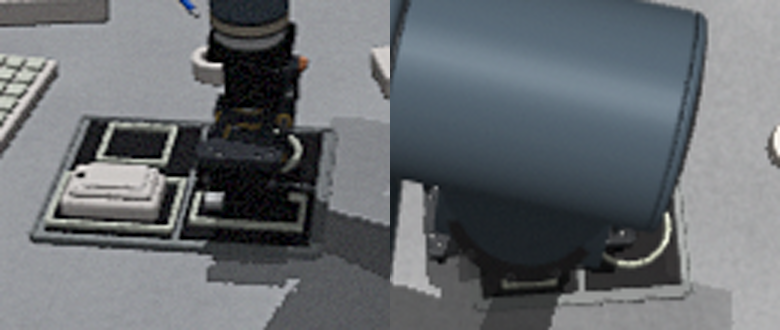

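The plug is inside the pocket's left end (crop px 213,200), and the mouse lies flat. Releasing the stick.

Emit:
{"fn": "move_arm", "kwargs": {"series": "1 0 1.5 0 0 0;1 0 2.5 0 0 0;1 0 2.5 0 0 0;1 0 2.5 0 0 0"}}

```text
time: 13.07
position: [0.4774, 0.0209, 0.0398]
tool_rot: [-0.048, 0.999, 0.0, -0.0]
ft_force: [0.7, 0.4, -0.5]
grip_width: 0.0254
grip_force: 14.9
```

Emit:
{"fn": "move_arm", "kwargs": {"series": "0 0 0 0 0 0;0 0 0 0 0 0;0 0 0 0 0 0;0 0 0 0 0 0;0 0 -10 0 0 0;0 0 -40 0 0 0;0 0 -75 0 0 0;0 0 -80 0 0 0", "jaw": 0.6}}

```text
time: 13.73
position: [0.4799, 0.0206, 0.1244]
tool_rot: [-0.048, 0.999, -0.001, 0.004]
ft_force: [0.7, -0.3, 0.5]
grip_width: 0.0519
grip_force: 0.0
```

```bash
python3 d.py "387 259 120 114.6"
```

```text
t 13.7 p [479.9  20.6 124.4] th -174.5 w 51.9 F 0.0
387 259 120 114.6 -> [ 69.6 246.2   3.3] [ 0.2  0.5 70.9]
```

Emit:
{"fn": "move_arm", "kwargs": {"series": "68 246 0 0 0 70;68 246 0 0 0 70;68 246 0 0 0 70;68 246 0 0 0 70;68 246 0 0 0 70;68 246 0 0 0 70;68 246 0 0 0 70;68 246 0 0 0 70", "jaw": 0.85}}

```text
time: 14.4
position: [0.3838, 0.2629, 0.1204]
tool_rot: [0.382, 0.924, 0.0, -0.0]
ft_force: [0.5, -0.0, -0.1]
grip_width: 0.0733
grip_force: 0.0
```

Emit:
{"fn": "move_arm", "kwargs": {"series": "0 0 0 0 0 7;0 0 0 0 0 13;0 0 0 0 0 13;0 0 0 0 0 13;0 0 0 0 0 13"}}

```text
time: 14.82
position: [0.3863, 0.2591, 0.1201]
tool_rot: [0.483, 0.876, 0.0, 0.0]
ft_force: [-0.4, -0.4, 0.3]
grip_width: 0.074
grip_force: 0.0
```

```bash
python3 d.py "387 259 30 114.6"; python3 - <<'E'
from h import *
c=shot('side'); s=c['img'][180:330,200:380,::-1]; t=shot('top')['img'][125:245,240:385,::-1]
cv2.imwrite('pics/pl5.png',np.hstack([cv2.resize(a,(390,325),interpolation=2) for a in (s,t)]))
E
```

```text
t 14.8 p [386.3 259.1 120.1] th 122.2 w 74.0 F 0.0
387 259 30 114.6 -> [-0.5  0.5 90.1] [0.  0.  7.6]
```

View pics/pl5.png

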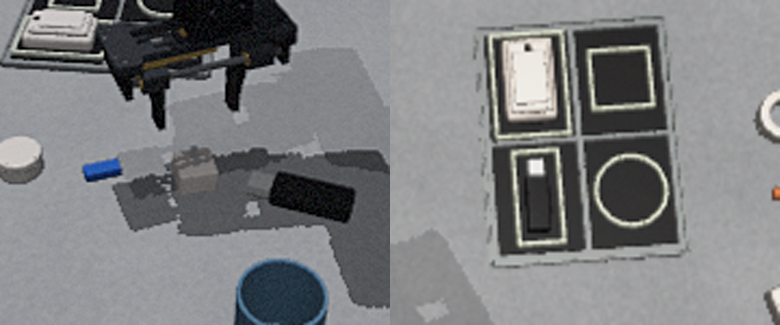

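The stick lies centred in the narrow pocket (crop px 537,195). The gripper is above the square charger. Descending with narrowed jaws.

Emit:
{"fn": "move_arm", "kwargs": {"series": "0 0 10 0 0 5;0 0 20 0 0 7.6;0 0 35 0 0 7.6;0 0 60 0 0 7.6;0 0 80 0 0 7.6;0 0 90 0 0 7.6;0 0 90 0 0 7.6;0 0 90 0 0 7.6", "jaw": 0.73}}

```text
time: 15.58
position: [0.3862, 0.2591, 0.0297]
tool_rot: [0.541, 0.841, -0.0, -0.0]
ft_force: [0.5, -0.8, -0.5]
grip_width: 0.0635
grip_force: 0.0
```

Emit:
{"fn": "move_arm", "kwargs": {"series": "0 0 0 0 0 0;0 0 0 0 0 0;0 0 0 0 0 0;0 0 0 0 0 0;0 0 0 0 0 0;0 0 0 0 0 0;0 0 0 0 0 0;0 0 0 0 0 0", "jaw": 0, "newtons": 20}}

```text
time: 16.25
position: [0.3867, 0.2595, 0.0307]
tool_rot: [0.541, 0.841, 0.001, 0.0]
ft_force: [0.2, 0.3, 6.3]
grip_width: 0.0437
grip_force: 20.0
```

Emit:
{"fn": "move_arm", "kwargs": {"series": "0 0 0 0 0 0;0 0 -10 0 0 0;0 0 -30 0 0 0;0 0 -60 0 0 0;0 0 -80 0 0 0;0 0 -80 0 0 0;0 0 -80 0 0 0"}}

```text
time: 16.83
position: [0.3868, 0.2595, 0.1112]
tool_rot: [0.541, 0.841, 0.001, 0.001]
ft_force: [-0.2, 0.5, -1.2]
grip_width: 0.0438
grip_force: 20.0
```

```bash
python3 d.py "620.3 -69.5 110 95.6"
```

```text
t 16.8 p [386.8 259.5 111.2] th 114.5 w 43.8 F 20.0
620.3 -69.5 110 95.6 -> [-396.2   75.9    1.6] [ 0.2 -0.  18.9]
```

Emit:
{"fn": "move_arm", "kwargs": {"series": "-18 3 0 0 0 2;-52 10 0 0 0 5;-90 17 0 0 0 8;-129 25 0 0 0 12;-168 32 0 0 0 16;-207 40 0 0 0 18.9;-246 47 0 0 0 18.9;-285 54.5 0 0 0 18.9"}}

```text
time: 17.5
position: [0.5536, 0.0208, 0.1083]
tool_rot: [0.672, 0.741, -0.001, -0.002]
ft_force: [0.9, -0.3, -1.0]
grip_width: 0.044
grip_force: 20.0
```

Emit:
{"fn": "move_arm", "kwargs": {"series": "0 0 0 0 0 0;0 0 0 0 0 0;0 0 0 0 0 0"}}

```text
time: 17.75
position: [0.5522, 0.0227, 0.1084]
tool_rot: [0.672, 0.741, -0.001, -0.002]
ft_force: [0.5, 0.1, -0.9]
grip_width: 0.044
grip_force: 20.0
```

```bash
python3 d.py "620.3 -69.5 50 95.6"
```

```text
t 17.8 p [552.2  22.7 108.4] th 95.6 w 44.0 F 20.0
620.3 -69.5 50 95.6 -> [-98.5  59.1  58. ] [-0.3 -0.1 -0. ]
```

Emit:
{"fn": "move_arm", "kwargs": {"series": "-20 12 0 0 0 0;-50 30 0 0 0 0;-80 48 0 0 0 0;-97 58 0 0 0 0;-98.5 59 20 0 0 0;-98.5 59 42 0 0 0;-98.5 59 54 0 0 0;-98.5 59 54 0 0 0"}}

```text
time: 18.42
position: [0.6186, -0.0672, 0.0523]
tool_rot: [0.671, 0.741, -0.002, -0.004]
ft_force: [-1.1, 0.3, -0.4]
grip_width: 0.0437
grip_force: 20.0
```

Emit:
{"fn": "move_arm", "kwargs": {"series": "0 0 5 0 0 0;0 0 10 0 0 0;0 0 13 0 0 0;0 0 13 0 0 0;0 0 13 0 0 0;0 0 13 0 0 0"}}

```text
time: 18.92
position: [0.6228, -0.0698, 0.0435]
tool_rot: [0.672, 0.741, 0.0, 0.0]
ft_force: [-0.5, -0.2, -0.5]
grip_width: 0.044
grip_force: 20.0
```

```bash
python3 d.py "620.3 -69.5 40 95.6"
```

```text
t 18.9 p [622.8 -69.8  43.5] th 95.6 w 44.0 F 20.0
620.3 -69.5 40 95.6 -> [ 0.5 -2.5  3.5] [0.1 0.  0. ]
```

Emit:
{"fn": "move_arm", "kwargs": {"series": "0.5 -2.5 1.5 0 0 0;0.5 -2.5 3 0 0 0;0.5 -2.5 3.3 0 0 0;0.5 -2.5 3.3 0 0 0;0.5 -2.5 3.3 0 0 0"}}

```text
time: 19.33
position: [0.6196, -0.0695, 0.0398]
tool_rot: [0.672, 0.741, -0.0, -0.0]
ft_force: [-0.9, 0.6, 2.1]
grip_width: 0.044
grip_force: 20.0
```

Emit:
{"fn": "move_arm", "kwargs": {"series": "0 0 0 0 0 0;0 0 0 0 0 0;0 0 0 0 0 0;0 0 0 0 0 0;0 0 -10 0 0 0;0 0 -40 0 0 0;0 0 -75 0 0 0;0 0 -80 0 0 0", "jaw": 0.73}}

```text
time: 20.0
position: [0.6235, -0.0704, 0.1257]
tool_rot: [0.672, 0.741, 0.002, 0.005]
ft_force: [1.1, -0.9, 1.3]
grip_width: 0.0633
grip_force: 0.0
```

```bash
python3 d.py "587 277.5 120 95.6"
```

```text
t 20.0 p [623.5 -70.4 125.7] th 95.6 w 63.3 F 0.0
587 277.5 120 95.6 -> [349.8  -2.3   4.3] [0.6 0.2 0. ]
```

Emit:
{"fn": "move_arm", "kwargs": {"series": "348.5 1 0 0 0 0;348.5 1 0 0 0 0;348.5 1 0 0 0 0;348.5 1 0 0 0 0;348.5 1 0 0 0 0;348.5 1 0 0 0 0;348.5 1 0 0 0 0;348.5 1 0 0 0 0", "jaw": 0.85}}

```text
time: 20.67
position: [0.5878, 0.2644, 0.1202]
tool_rot: [0.672, 0.741, 0.0, 0.0]
ft_force: [0.4, 0.2, 0.7]
grip_width: 0.074
grip_force: 0.0
```

Emit:
{"fn": "move_arm", "kwargs": {"series": "15 0 0 0 0 0;15 0 0 0 0 0;15 0 0 0 0 0;15 0 0 0 0 0"}}

```text
time: 21.0
position: [0.5869, 0.2761, 0.1197]
tool_rot: [0.672, 0.741, -0.0, 0.0]
ft_force: [-0.3, -0.7, 1.1]
grip_width: 0.0741
grip_force: 0.0
```

```bash
python3 d.py "587 277.5 30 95.6"; python3 - <<'E'
from h import *
c=shot('side'); s=c['img'][130:280,160:340,::-1]; t=shot('top')['img'][125:245,240:385,::-1]
cv2.imwrite('pics/pl6.png',np.hstack([cv2.resize(a,(390,325),interpolation=2) for a in (s,t)]))
E
```

```text
t 21.0 p [586.9 276.1 119.7] th 95.6 w 74.1 F 0.0
587 277.5 30 95.6 -> [ 1.5  0.3 89.7] [-0.  0. -0.]
```

View pics/pl6.png

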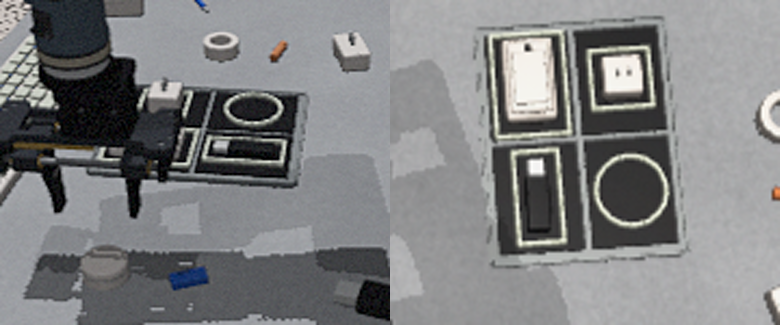

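The charger sits in the square pocket (crop px 621,75). Picking up the puck.

Emit:
{"fn": "move_arm", "kwargs": {"series": "1.5 0 30 0 0 0;1.5 0 60 0 0 0;1.5 0 80 0 0 0;1.5 0 90 0 0 0;1.5 0 90 0 0 0;1.5 0 90 0 0 0"}}

```text
time: 21.6
position: [0.5872, 0.2778, 0.0296]
tool_rot: [0.672, 0.74, -0.0, -0.0]
ft_force: [-0.2, -0.3, 1.3]
grip_width: 0.074
grip_force: 0.0
```

Emit:
{"fn": "move_arm", "kwargs": {"series": "0 0 0 0 0 0;0 0 0 0 0 0;0 0 0 0 0 0;0 0 0 0 0 0;0 0 0 0 0 0;0 0 0 0 0 0;0 0 0 0 0 0;0 0 0 0 0 0", "jaw": 0}}

```text
time: 22.27
position: [0.5873, 0.279, 0.0307]
tool_rot: [0.672, 0.741, 0.001, 0.0]
ft_force: [0.2, 0.5, 6.2]
grip_width: 0.0535
grip_force: 20.0
```

Emit:
{"fn": "move_arm", "kwargs": {"series": "0 0 0 0 0 0;0 0 -10 0 0 0;0 0 -30 0 0 0;0 0 -60 0 0 0;0 0 -80 0 0 0;0 0 -80 0 0 0;0 0 -80 0 0 0"}}

```text
time: 22.85
position: [0.5873, 0.279, 0.111]
tool_rot: [0.672, 0.741, 0.001, 0.001]
ft_force: [-0.7, -0.7, -0.8]
grip_width: 0.0533
grip_force: 20.0
```

```bash
python3 d.py "490.9 -82.3 110 95.6"
```

```text
t 22.9 p [587.3 279.  111. ] th 95.6 w 53.3 F 20.0
490.9 -82.3 110 95.6 -> [-350.2 -131.3    0.5] [ 0.2 -0.   0. ]
```

Emit:
{"fn": "move_arm", "kwargs": {"series": "-18 -7 0 0 0 0;-52 -19.5 0 0 0 0;-88 -33 0 0 0 0;-126 -47 0 0 0 0;-164 -61.5 0 0 0 0;-202 -76 0 0 0 0;-240 -90 0 0 0 0;-270 -101 0 0 0 0"}}

```text
time: 23.52
position: [0.51, -0.0018, 0.1081]
tool_rot: [0.672, 0.741, -0.001, -0.002]
ft_force: [0.2, -0.4, -1.3]
grip_width: 0.0533
grip_force: 20.0
```

Emit:
{"fn": "move_arm", "kwargs": {"series": "0 0 0 0 0 0;0 0 0 0 0 0;0 0 0 0 0 0"}}

```text
time: 23.77
position: [0.5119, 0.0005, 0.1087]
tool_rot: [0.672, 0.741, -0.0, -0.001]
ft_force: [1.0, 0.7, -1.3]
grip_width: 0.0534
grip_force: 20.0
```

```bash
python3 d.py "490.9 -82.3 50 95.6"
```

```text
t 23.8 p [5.119e+02 5.000e-01 1.087e+02] th 95.6 w 53.4 F 20.0
490.9 -82.3 50 95.6 -> [-80.5 -28.8  58.7] [-0.1 -0.1 -0. ]
```

Emit:
{"fn": "move_arm", "kwargs": {"series": "-20 -7 0 0 0 0;-48 -17 0 0 0 0;-72 -26 5 0 0 0;-80.5 -29 25 0 0 0;-80.5 -29 45 0 0 0;-80.5 -29 55 0 0 0;-80.5 -29 55 0 0 0;-80.5 -29 55 0 0 0"}}

```text
time: 24.43
position: [0.4914, -0.0813, 0.0541]
tool_rot: [0.671, 0.742, -0.0, -0.001]
ft_force: [-0.0, -0.2, -0.7]
grip_width: 0.0538
grip_force: 20.0
```

Emit:
{"fn": "move_arm", "kwargs": {"series": "0 0 5 0 0 0;0 0 10 0 0 0;0 0 12 0 0 0;0 0 12 0 0 0;0 0 12 0 0 0;0 0 12 0 0 0"}}

```text
time: 24.93
position: [0.4917, -0.0828, 0.0429]
tool_rot: [0.672, 0.741, 0.0, 0.0]
ft_force: [0.4, -1.0, 0.4]
grip_width: 0.0537
grip_force: 20.0
```

```bash
python3 d.py "490.9 -82.3 40 95.6"
```

```text
t 24.9 p [491.7 -82.8  42.9] th 95.6 w 53.7 F 20.0
490.9 -82.3 40 95.6 -> [ 0.6 -0.7  2.9] [0. 0. 0.]
```

Emit:
{"fn": "move_arm", "kwargs": {"series": "0.6 -0.7 1.5 0 0 0;0.6 -0.7 2.7 0 0 0;0.6 -0.7 2.7 0 0 0;0.6 -0.7 2.7 0 0 0"}}

```text
time: 25.27
position: [0.4907, -0.0822, 0.0399]
tool_rot: [0.672, 0.741, -0.0, -0.0]
ft_force: [-0.5, -0.6, -0.2]
grip_width: 0.0537
grip_force: 20.0
```

Emit:
{"fn": "move_arm", "kwargs": {"series": "0 0 0 0 0 0;0 0 0 0 0 0;0 0 0 0 0 0;0 0 0 0 0 0;0 0 -10 0 0 0;0 0 -40 0 0 0;0 0 -75 0 0 0;0 0 -100 0 0 0", "jaw": 0.8}}

```text
time: 25.93
position: [0.491, -0.0823, 0.1424]
tool_rot: [0.672, 0.741, 0.0, 0.001]
ft_force: [0.1, -0.1, -0.7]
grip_width: 0.0695
grip_force: 0.0
```

Emit:
{"fn": "move_arm", "kwargs": {"series": "320 0 -20 0 0 0;320 0 -20 0 0 0;320 0 -20 0 0 0;320 0 -20 0 0 0;320 0 -20 0 0 0;320 0 -20 0 0 0;320 0 -20 0 0 0;320 0 -20 0 0 0"}}

```text
time: 26.6
position: [0.4586, 0.2395, 0.1611]
tool_rot: [0.671, 0.741, 0.001, 0.0]
ft_force: [1.0, 1.1, 1.3]
grip_width: 0.0697
grip_force: 0.0
```

Emit:
{"fn": "move_arm", "kwargs": {"series": "0 0 0 0 0 0;0 0 0 0 0 0;0 0 0 0 0 0"}}

```text
time: 26.85
position: [0.4592, 0.2358, 0.1602]
tool_rot: [0.671, 0.741, -0.0, 0.0]
ft_force: [0.0, -0.4, -0.2]
grip_width: 0.0695
grip_force: 0.0
```

```bash
python3 - <<'E'
from h import *
c=shot('side'); s=c['img'][130:250,180:325,::-1]; t=shot('top')['img'][125:245,240:385,::-1]
cv2.imwrite('pics/pl7.png',np.hstack([cv2.resize(a,(390,325),interpolation=2) for a in (s,t)]))
E
```

```text
(no output)
```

View pics/pl7.png

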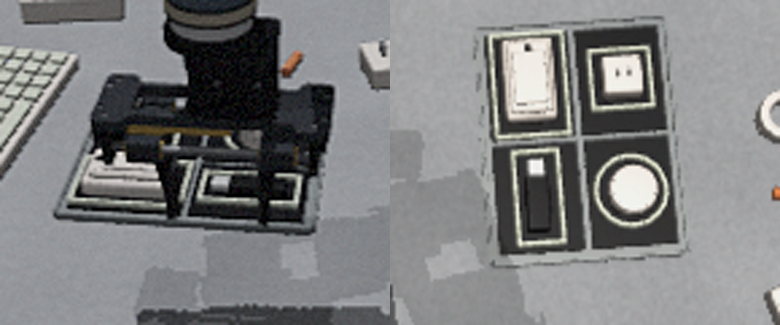

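The top view shows all four things lying inside their pockets, with the puck at crop px (634,188) against a pocket centre of (631,190). Handing in.

```bash
python3 -c "
from rig import robot
print(robot.hand_in())"
```

```text
the job is handed in; nothing more can be done
None
```

The job is handed in at about 27 s of the 99 s: the mouse, the smallest stick, the square charger and the earphone case were placed in that order, and in the last top picture each lies centred in its pocket, with the look-alikes left untouched.

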